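# Find the high side of a drill core in a V-block runout stand

## Task

Check the stone drill core for runout: gently press the thumb pad down until the dial indicator's carriage is fully home on its stop, so that the sprung plunger rides on the core. Then turn the core by nudging its spokes round with light fingertip pushes, keeping the arbor seated in the V-blocks, until the dial shows its highest reading (the core's high side straight under the plunger). Leave it there and let go, without disturbing the other things on the table.

Things in the scene. Friction and masses are not known exactly. Their poses are not given: they have to be found in the camera images.
- thumb_pad (a point): centre of the top of the round black thumb pad (36 mm across) on the indicator carriage, pressed from above. The carriage slides down a fixed post (axis 70 mm to the stand's -y of the pad, top 228 mm above the table) and stays where left. Pushing takes 5 to 8 N, then it meets a stop (pad top 185 mm above the table). Keep under 25 N. Axes as the stand's
- carriage (a joint): how far the indicator carriage has been lowered, m: 0 = topmost, 0.040 = fully home on its stop
- needle (a joint): dial needle, rad: 0 = plunger free (points along the stand's -x), growing clockwise from above by 0.4 rad per mm of plunger. The 74 mm dial lies face up on the carriage over the core. With the carriage home it swings between about 0.35 (core's low side up) and 3.15 rad (high side up), nearly as a cosine of the core's turn, one maximum per turn
- spoke_hub (a point): centre of the four-spoke hub at the arbor's end, on its axis, 75 mm above the table. The frame turns with the arbor: y is the axis, toward the core; four 10 mm round spokes stand along +x, -x, +z, -z to 60 mm from the axis. Hub 32 mm across, 20 mm long. Turning takes 1 to 3 N sideways on a spoke; it stays where left. Keep under 20 N. Nearer V-block 46 mm off along y
- plunger_axis (a point): point fixed on the stand, on the arbor's axis right below the plunger, midway between the V-blocks, 75 mm above the table, 110 mm from the hub. y: arbor axis, away from the spokes; z up; x: toward the post (85 mm away). The stone core here (56 mm across, 68 mm long) is fast on the arbor, 3.5 mm off its axis in an unknown direction; the arbor lies loose in the Vs, 0.95 kg
- tray: bystander: open chipboard tray 160 x 220 x 45 mm with rocks, origin at the centre of its underside; leave alone
- offcut_center (a point): bystander: upright stone core offcut 54 mm across, 60 mm high, its centre; leave alone
- jar: bystander: glass jar 60 mm across, 70 mm high, origin at the centre of its underside; leave alone
- brush_grip (a point): bystander: brush lying on the table, its grip point; leave alone

How it is judged:
On the way, in this order (a step that is already met when the one before it is completed fails the run):
1. the indicator carriage is lowered onto its stop and the plunger rides on the core (value of joint carriage above 0.0385 m and value of joint needle above 0.15 rad), for 0.2 s.
2. the core is turned until the dial stands at its highest reading (value of joint carriage above 0.0385 m and value of joint needle above 3.03 rad), for 0.1 s.
At the end, for the whole second after the job is handed in: carriage home on its stop (within 1.5 mm), dial at the core's highest reading (needle above 3.03 rad, which is within about 22 degrees of the high side), arbor at rest and seated in both V-blocks (hub centre within 3 mm of its height and 6 mm of its place along the axis), robot clear (all of step 2 and value of joint needle below 3.4 rad and linear speed of arbor below 0.01 m/s and angular speed of arbor below 0.05 rad/s and distance between spoke_hub and plunger_axis below 0.116 m and height (world z) of spoke_hub between 0.072 and 0.078 m); the robot touches nothing.
It fails at once if the carriage is pressed with more than 25 N (contact force between the arm and carriage above 25 N).
It fails at once if the arbor or core is pushed with more than 20 N (contact force between the arm and arbor above 20 N).
It fails at once if the arbor is lifted out of the V-blocks or pushed along them (distance of spoke_hub from where it was at the start of the episode above 0.012 m).
It fails at once if a bystander is disturbed (distance of any of tray, offcut_center, jar, brush_grip from where it was at the start of the episode above 0.015 m).
It also fails if it takes over 67 s, if anything falls off the work surface, if the arm or the gripper's body presses on something with over 40 N, if the wrist force passes 120 N, or if a joint passes its speed limit or range.

## Robot

A 6-joint arm with a two-finger parallel gripper is mounted at the origin on the work surface. World frame = base frame: x ahead of the robot, y to its left, z up, the work surface at z = 0. Lengths are in m, angles in rad, forces in N, time in s.
With the tool pointing down it reaches from about 0.35 to 0.975 m from the base axis. Payload 4.9 kg.
Tool frame: the origin (TCP) lies at the very end of the fingers, on their centre line; the grasp point (between the pads) lies 19 mm behind it; z points along the fingers, x is the direction in which the jaws open and shut, and the axes are right-handed (so a half turn about z gives the same grasp; the last joint's range is limited). The gripper opens to 85 mm and grips with 20 to 120 N. Pads are 22 mm wide; open, the fingers measure 114 mm over their backs; the gripper's body (76 mm by 85 mm) begins 54 mm behind the grasp point. The pads swing forward as they close: fully open they stand 13 mm farther back than shut.
Start: joints at [1.154, 0.053, 1.613, -0, 1.476, -0.119], TCP at [0.183, 0.597, 0.231] pointing down, gripper open.
Joint ranges: [-3.01, 3.01], [-1.01, 2.22], [0.06, 2.58], [-1.02, 4.17], [0.09, 2.62], [-3.14, 3.14]. Speed limits (rad/s): [2.57, 2.57, 3.14, 3.14, 3.14, 3.14].

## Interface

Orientations are given as a rotation vector (axis times angle).
In Python, from station import monitor, imaging, ticket gives the robot as it stands.
- The arm moves only by the tool step_arm, never from a script. Its argument "targets" is one flat list of numbers, 4 for each row, row after row: the shift along the tool's x, y, z in m, then the turn about the tool's z in rad. In form: [tx, ty, tz, roll, tx, ty, tz, roll, ...]. A call has 1 to 12 rows; each row is the pose to reach, as a shift and turn from the pose measured when the call began, along the tool's axes at that moment; what a row does not reach only later rows make up. A row lasts 1/12 s, in which the tool goes at most 41.7 mm and 7.16 degrees, less where a joint would pass 70% of its speed; a pose out of reach is approached as far as the arm can. A call with a gripper value outside its range is refused whole. "grip" is the finger opening in m, from 0 to 0.0854, set as the call begins (left out, the last holds). The fingers move at their own pace and stop on an object; "force" is the grip in N (left out, the last holds). Time passes only in rows, so rows that repeat a pose let the fingers close. It gives the time, the measured TCP pose, the force and the opening at its end, in the units of the state.
- monitor.get_obs(): the state, without advancing time (a new reading comes with each control period).
- imaging.get_image(name): name is "scene" or "top" or "wrist"; returns a dict with "color" (384x512x3 uint8, red, green, blue), "depth" (384x512 float32, m along the optical axis (not along the pixel's ray), 0 where there is no reading), "fov_y" (degrees; the focal length in pixels is half the picture's height over the tangent of half this angle, whatever the lens; pixels are square), "cx", "cy" (the principal point, pixels), "R" (3x3) and "t" (3): a world point X has camera coordinates R X + t. Camera axes: x right, y down, z forward; pixel columns grow to the right and rows downward; lengths in m; the calibration is good to about 2 mm. A picture is of the moment at which its call begins.
- ticket.finish_job(): hands the job in, once; it reports no verdict.
Trained networks look in a picture, given as the dict that the camera call returned (one of the last four; its "shot" number tells which), for a name from the list of things; names that differ only in an ending like _2 or _b are one class to them, and where a whole thing is asked for, a point or a joint stands for the part that bears it (a point fixed in the world has none). Each returns a list of dicts, best first, with "score" (0 to 1); they miss things now and then, are a little off and sometimes report something else, mostly with a low value. They report only what shows in the picture. A call takes as long as a camera call.
- imaging.search_frame(name, picture): "uv" ([column, row] in pixels, amid what is visible of it).
- imaging.mark_of(name, picture): "uv" ([column, row] in pixels: a listed point, or the origin of a listed thing).
The state is a dict: "t": time; "q": joint angles; "dq": joint speeds; "effort": joint torques, N m; "tool_pos": TCP position; "tool_rot": TCP orientation; "contact_force": force on the tool from outside, world axes, zero at the start; "wrist_torque": the same for the moment, N m; "opening": finger opening in m.
Only numpy, scipy, OpenCV 4.12 (cv2) and the standard library are available. Lean on these libraries where they do the work, as an engineer would, in place of code of your own. Each camera call takes 0.05 s, during which the arm holds its last target.

## Working session

There is one attempt and no reset: what is moved stays moved. The work goes in short steps, Python scripts to look and compute and a tool call to move; the robot and the scene stay as the last step left them, time stands still between calls to the robot, and variables do not carry over. Pictures are saved under pics/ and viewed, and the job is handed in when it is done.

Besides the shell and the picture viewer there is one more tool, called after "Request:" as name(argument=value, ...) on one line, values as JSON. step_arm: Moves the arm, as the interface text tells. Its arguments: {"type":"object","properties":{"targets":{"type":"array","items":{"type":"number"}},"grip":{"type":"number"},"force":{"type":"number"}},"required":["targets"]}

```bash
mkdir -p pics
cat > h.py <<'E'
import numpy as np, cv2
from station import monitor, imaging, ticket
def f(p): return p['color'].shape[0]/2/np.tan(np.radians(p['fov_y'])/2)
def proj(p,X):
    c=np.array(p['R'])@np.array(X)+np.array(p['t']); return [p['cx']+f(p)*c[0]/c[2],p['cy']+f(p)*c[1]/c[2]]
def ray(p,uv):
    R=np.array(p['R']);t=np.array(p['t'])
    d=R.T@np.array([(uv[0]-p['cx'])/f(p),(uv[1]-p['cy'])/f(p),1]); return -R.T@t,d
def atz(p,uv,z):
    o,d=ray(p,uv); return o+d*(z-o[2])/d[2]
def atd(p,uv):
    u,v=int(round(uv[0])),int(round(uv[1])); o,d=ray(p,uv); return o+d*float(p['depth'][v,u])
def save(p,n,box=None,s=1.5):
    im=p['color'][:,:,::-1]
    if box: im=im[box[1]:box[3],box[0]:box[2]]
    cv2.imwrite('pics/'+n,cv2.resize(im,None,fx=s,fy=s,interpolation=cv2.INTER_CUBIC))
E
python3 - <<'E'
from h import *
np.set_printoptions(precision=4,suppress=True)
for n in ['scene','top']:
    p=imaging.get_image(n); save(p,n+'0.png'); print(n,-np.array(p['R']).T@p['t'],p['fov_y'])
    for k in ['thumb_pad','spoke_hub','plunger_axis','tray','offcut_center','jar','brush_grip','needle','carriage']:
        r=imaging.mark_of(k,p)[:2]
        for q in r: print(k,q['uv'],q['score'],atd(p,q['uv']))
o=monitor.get_obs();print(o)
E
```

```text
scene [1.3295 0.1899 0.8816] 51.7271914555906
thumb_pad [262.2, 214.9] 0.77 [0.6546 0.0808 0.2251]
thumb_pad [105.1, 232.2] 0.65 [ 0.6065 -0.3996  0.0341]
spoke_hub [105.7, 233.7] 0.6 [ 0.6133 -0.3939  0.0357]
spoke_hub [201.8, 228.5] 0.55 [ 0.5966 -0.099   0.0898]
plunger_axis [236.2, 233.7] 0.98 [0.6678 0.0174 0.1631]
tray [148.5, 196.9] 0.6 [ 0.4109 -0.3448  0.0119]
tray [261.2, 215.8] 0.58 [0.6531 0.0781 0.2203]
offcut_center [397.7, 277.4] 0.96 [0.6548 0.4283 0.0599]
jar [393.1, 224.3] 0.91 [0.426  0.4434 0.0253]
brush_grip [151.4, 193.5] 0.84 [ 0.4015 -0.3366  0.0201]Traceback (most recent call last):
  File "<stdin>", line 6, in <module>
ValueError: it knows: brush_grip, jar, offcut_center, plunger_axis, spoke_hub, thumb_pad, tray
```

Run:
```python
from h import *
np.set_printoptions(precision=4,suppress=True)
for n in ['top']:
    p=imaging.get_image(n); save(p,n+'0.png'); print(n,-np.array(p['R']).T@p['t'],p['fov_y'])
    for k in ['thumb_pad','spoke_hub','plunger_axis','tray','offcut_center','jar','brush_grip']:
        r=imaging.mark_of(k,p)[:2]
        for q in r: print(k,q['uv'],q['score'],atd(p,q['uv']))
o=monitor.get_obs();print(o)
```

```text
top [0.4293 0.033  1.6569] 48.363740126419536
thumb_pad [243.8, 140.9] 0.96 [0.6643 0.076  0.2215]
spoke_hub [295.4, 167.1] 0.58 [ 0.5879 -0.1076  0.139 ]
plunger_axis [261.7, 170.2] 0.91 [0.5681 0.0133 0.2022]
tray [371.3, 175.4] 0.63 [ 0.5733 -0.4077  0.0369]
offcut_center [151.6, 158.1] 0.56 [0.6179 0.4236 0.0605]
jar [148.8, 215.7] 0.62 [0.4031 0.4249 0.0676]
brush_grip [349.9, 223.2] 0.6 [ 0.3893 -0.3312  0.0203]
brush_grip [296.0, 165.1] 0.5 [0.4293 0.033  1.6569]
{'t': 0.8, 'q': array([ 1.154 ,  0.0527,  1.6129,  0.    ,  1.476 , -0.119 ]), 'dq': array([ 0.0001, -0.0006,  0.    , -0.0008, -0.0007, -0.    ]), 'effort': array([ -0.0002, -39.3651, -37.0434,  -0.0002,   0.0006,  -0.    ]), 'tool_pos': array([0.1834, 0.5975, 0.2313]), 'tool_rot': array([-2.5264, -1.8673, -0.    ]), 'contact_force': array([ 0.1268, -0.519 ,  0.3945]), 'wrist_torque': array([0.    , 0.0134, 0.0467]), 'opening': 0.08527282362851639}
```

View pics/scene0.png

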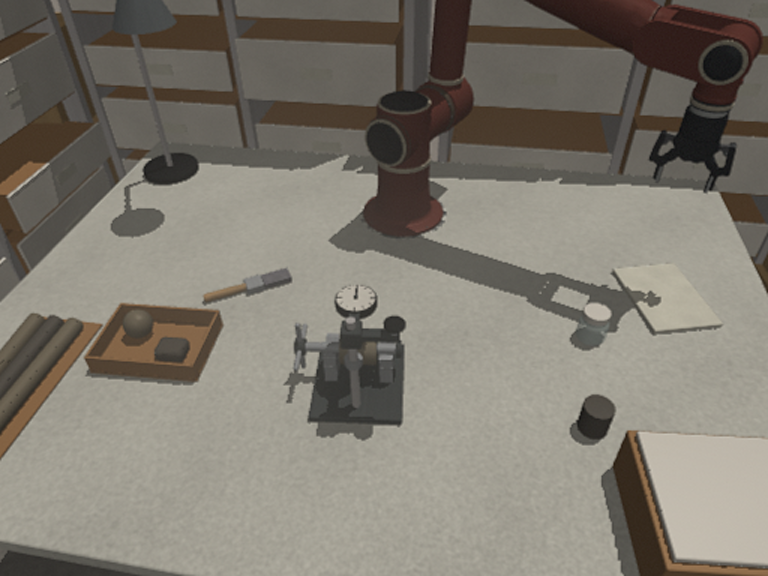

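View pics/top0.png

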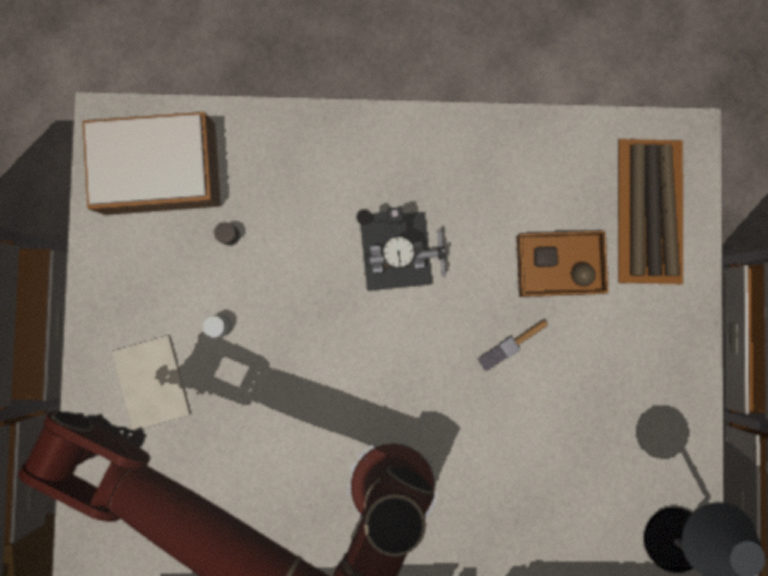

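Run:
```python
from h import *
np.set_printoptions(precision=4,suppress=True)
from scipy.spatial.transform import Rotation as Ro
print(Ro.from_rotvec([-2.5264,-1.8673,0]).as_matrix())
a=imaging.get_image('scene'); b=imaging.get_image('top')
save(a,'s1.png',(180,170,300,300),6); save(b,'t1.png',(225,120,325,205),7.5)
for uv in [(243.8,140.9),(265,168)]: print(atd(b,uv),atz(b,uv,.225))
```

```text
[[ 0.2934  0.956  -0.    ]
 [ 0.956  -0.2934  0.    ]
 [ 0.     -0.     -1.    ]]
[0.6636 0.0759 0.2253] [0.6637 0.0759 0.225 ]
[0.576  0.0021 0.2013] [0.5736 0.0026 0.225 ]
```

View pics/s1.png

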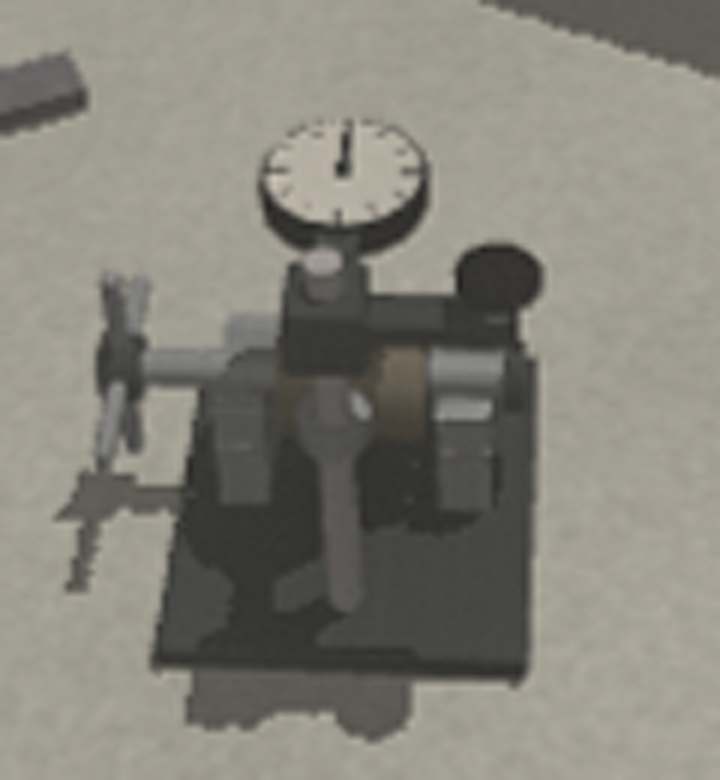

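View pics/t1.png

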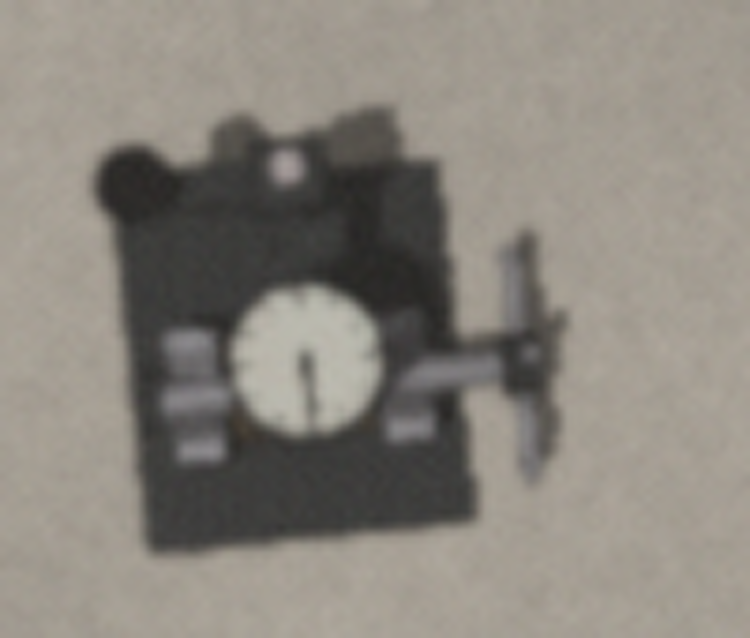

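Request:
step_arm(targets=[-0.36, 0.6, -0.08, -0.38, -0.36, 0.6, -0.08, -0.38, -0.36, 0.6, -0.08, -0.38, -0.36, 0.6, -0.08, -0.38, -0.36, 0.6, -0.08, -0.38, -0.36, 0.6, -0.08, -0.38, -0.36, 0.6, -0.08, -0.38, -0.36, 0.6, -0.08, -0.38, -0.36, 0.6, -0.08, -0.38, -0.36, 0.6, -0.08, -0.38, -0.36, 0.6, -0.08, -0.38, -0.36, 0.6, -0.08, -0.38], grip=0)

```text
t: 1.9
tool_pos: [0.5133, 0.2302, 0.2881]
tool_rot: [2.128, 2.31, 0.001]
contact_force: [0.7, 0.8, -0.7]
opening: 0.0002
```

Run:
```python
from h import *
np.set_printoptions(precision=4,suppress=True)
from scipy.spatial.transform import Rotation as Ro
o=monitor.get_obs(); print(o['t'],o['tool_pos'],o['opening'],o['contact_force']);print(Ro.from_rotvec(o['tool_rot']).as_matrix())
p=imaging.get_image('wrist'); save(p,'w1.png'); R=np.array(p['R']);print(R,-R.T@p['t'],p['fov_y'])
```

```text
1.9 [0.5133 0.2302 0.2881] 0.0001570631242260937 [ 0.7414  0.7866 -0.6708]
[[-0.082   0.9966  0.0007]
 [ 0.9966  0.082   0.0004]
 [ 0.0003  0.0007 -1.    ]]
[[-0.0821  0.9966  0.0002]
 [ 0.9592  0.079   0.2716]
 [ 0.2707  0.0225 -0.9624]] [0.4447 0.2241 0.4308] 64.75461957228735
```

View pics/w1.png

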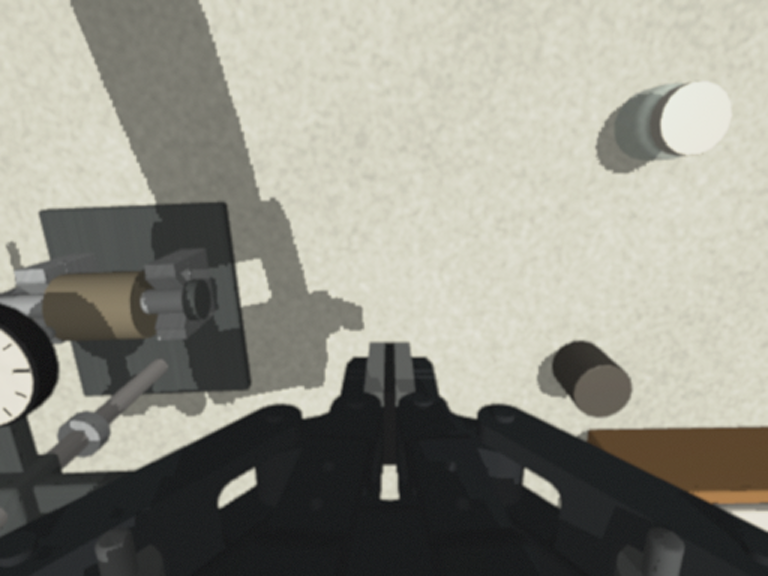

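Request:
step_arm(targets=[-0.157, 0.076, 0, 0, -0.157, 0.076, 0, 0, -0.157, 0.076, 0, 0, -0.157, 0.076, 0, 0, -0.157, 0.076, 0, 0, -0.157, 0.076, 0, 0])

```text
t: 2.45
tool_pos: [0.6069, 0.0709, 0.2897]
tool_rot: [2.137, 2.294, -0.0]
contact_force: [-0.4, 0.7, 0.5]
opening: -0.0001
```

Run:
```python
from h import *
np.set_printoptions(precision=4,suppress=True)
o=monitor.get_obs(); print(o['t'],o['tool_pos'],o['opening'],o['contact_force'])
p=imaging.get_image('wrist'); save(p,'w2.png')
for k in ['thumb_pad','spoke_hub','plunger_axis']:
    for q in imaging.mark_of(k,p)[:2]: print(k,np.array(q['uv'])*1.5,q['score'],atd(p,q['uv']))
```

```text
2.45 [0.6069 0.0709 0.2897] -7.383257198658723e-05 [-0.3541  0.704   0.451 ]
```

View pics/w2.png

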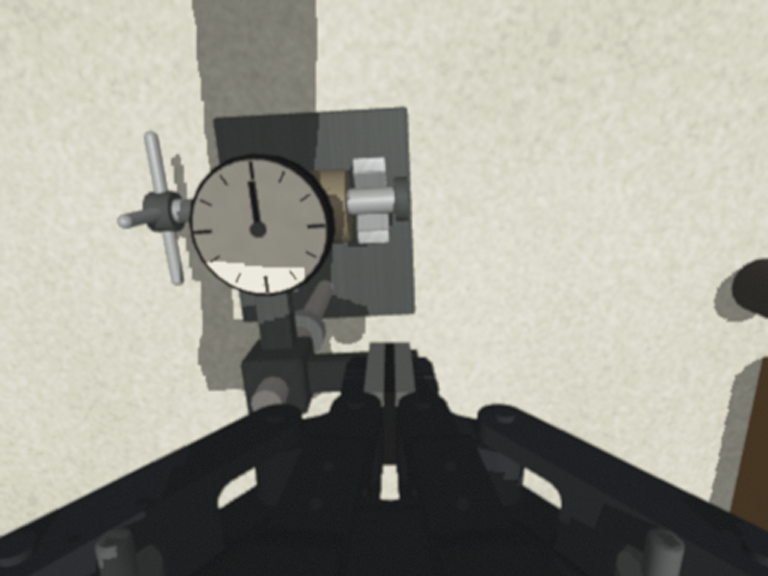

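Run:
```python
from h import *
np.set_printoptions(precision=4,suppress=True)
p=imaging.get_image('wrist')
for n,uv in dict(dial=(260,226),hub=(162,212),up=(125,221),s1=(152,135),s2=(178,281),post=(268,390),dialE=(262,280),bar=(330,370)).items():
    uv=np.array(uv)/1.5; print(n,atd(p,uv),atz(p,uv,.228))
q=imaging.get_image('top'); 
print('top pad',atz(q,(243,144.7),.225),'post',atz(q,(263.4,142),.228))
```

```text
dial [0.5749 0.0063 0.2011] [0.5704 0.0137 0.228 ]
hub [ 0.589  -0.0981  0.0894] [ 0.5675 -0.0301  0.228 ]
up [ 0.5904 -0.1025  0.1312] [ 0.5728 -0.047   0.228 ]
s1 [ 0.5337 -0.147  -0.0002] [ 0.5348 -0.0324  0.228 ]
s2 [ 0.6701 -0.1305 -0.0005] [ 0.5992 -0.0246  0.228 ]
post [0.6558 0.0163 0.2226] [0.6527 0.0176 0.228 ]
dialE [0.6034 0.0074 0.2014] [0.5956 0.0146 0.228 ]
bar [0.6525 0.0454 0.2017] [0.6392 0.0482 0.228 ]
top pad [0.6507 0.0783 0.225 ] post [0.661  0.0099 0.228 ]
```

Request:
step_arm(targets=[0.006, 0.0465, 0.02, 0, 0.006, 0.0465, 0.04, 0, 0.006, 0.0465, 0.055, 0, 0.006, 0.0465, 0.055, 0, 0.006, 0.0465, 0.055, 0])

```text
t: 3.17
tool_pos: [0.6498, 0.0857, 0.2342]
tool_rot: [2.129, 2.304, -0.002]
contact_force: [-0.2, -0.8, 0.7]
opening: -0.0005
```

Run:
```python
from h import *
np.set_printoptions(precision=4,suppress=True)
o=monitor.get_obs(); print(o['t'],o['tool_pos'],o['opening'],o['contact_force'])
p=imaging.get_image('scene'); save(p,'s3.png',(180,130,320,300),4)
```

```text
3.1667 [0.6498 0.0857 0.2342] -0.0004857064660900054 [-0.1895 -0.7581  0.6732]
```

View pics/s3.png

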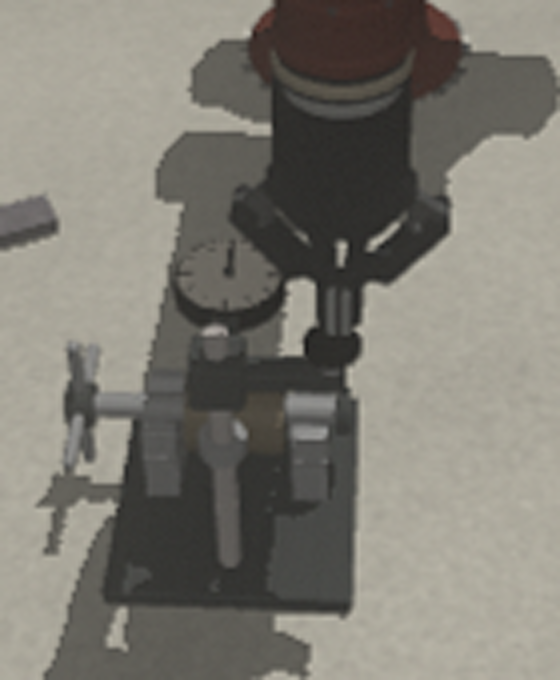

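Request:
step_arm(targets=[-0.005, 0.003, 0.003, 0, -0.005, 0.003, 0.006, 0, -0.005, 0.003, 0.008, 0, -0.005, 0.003, 0.01, 0, -0.005, 0.003, 0.012, 0, -0.005, 0.003, 0.014, 0, -0.005, 0.003, 0.016, 0, -0.005, 0.003, 0.018, 0, -0.005, 0.003, 0.02, 0, -0.005, 0.003, 0.022, 0])

```text
t: 4.05
tool_pos: [0.6541, 0.0806, 0.2143]
tool_rot: [2.128, 2.302, 0.001]
contact_force: [-2.8, -1.2, 4.8]
opening: -0.0002
```

Request:
step_arm(targets=[0, 0, 0.004, 0, 0, 0, 0.006, 0, 0, 0, 0.008, 0, 0, 0, 0.01, 0, 0, 0, 0.012, 0, 0, 0, 0.014, 0, 0, 0, 0.016, 0, 0, 0, 0.018, 0, 0, 0, 0.02, 0, 0, 0, 0.022, 0, 0, 0, 0.024, 0])

```text
t: 4.97
tool_pos: [0.6542, 0.0806, 0.1901]
tool_rot: [2.128, 2.302, 0.001]
contact_force: [-3.3, 0.7, 4.1]
opening: 0.0002
```

Request:
step_arm(targets=[0, 0, 0.001, 0, 0, 0, 0.002, 0, 0, 0, 0.003, 0, 0, 0, 0.004, 0, 0, 0, 0.0045, 0])

```text
t: 5.38
tool_pos: [0.6542, 0.0806, 0.1858]
tool_rot: [2.128, 2.302, 0.001]
contact_force: [-2.8, 0.0, 5.4]
opening: 0.0001
```

Request:
step_arm(targets=[0, 0, 0.0005, 0, 0, 0, 0.001, 0, 0, 0, 0.0012, 0, 0, 0, 0.0012, 0])

```text
t: 5.72
tool_pos: [0.6542, 0.0806, 0.1853]
tool_rot: [2.128, 2.302, 0.001]
contact_force: [-4.2, -0.6, 6.7]
opening: 0.0001
```

Request:
step_arm(targets=[0, 0, 0.0005, 0, 0, 0, 0.001, 0, 0, 0, 0.001, 0])

```text
t: 5.97
tool_pos: [0.6542, 0.0806, 0.1852]
tool_rot: [2.128, 2.302, 0.001]
contact_force: [-4.5, -0.3, 8.3]
opening: -0.0002
```

Request:
step_arm(targets=[0, 0, 0.001, 0, 0, 0, 0.002, 0, 0, 0, 0.002, 0, 0, 0, 0.002, 0])

```text
t: 6.3
tool_pos: [0.6542, 0.0806, 0.1852]
tool_rot: [2.128, 2.302, 0.002]
contact_force: [-6.1, 0.6, 9.1]
opening: 0.0
```

Run:
```python
from h import *
np.set_printoptions(precision=4,suppress=True)
o=monitor.get_obs(); print(o['t'],o['tool_pos'],o['opening'],o['contact_force'])
p=imaging.get_image('wrist'); save(p,'w4.png')
p=imaging.get_image('scene'); save(p,'s4.png',(180,130,320,300),4)
```

```text
6.3 [0.6542 0.0806 0.1852] 2.7496752815924608e-05 [-6.1295  0.6448  9.053 ]
```

View pics/w4.png

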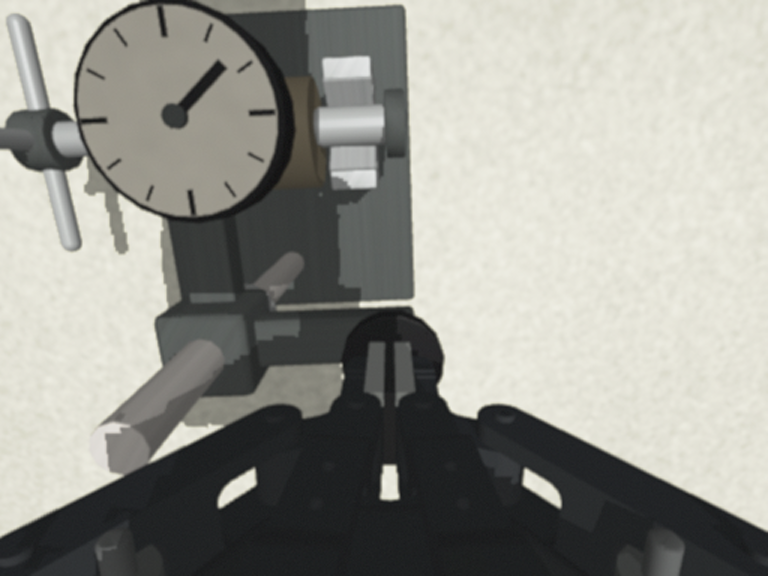

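View pics/s4.png

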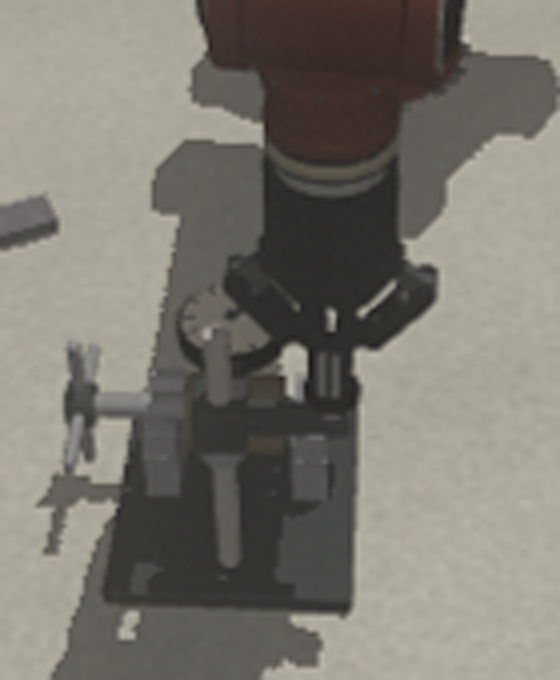

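Request:
step_arm(targets=[0, 0, -0.01, 0, 0, 0, -0.04, 0, 0, 0, -0.08, 0, 0, -0.05, -0.1, 0, 0, -0.08, -0.1, 0, 0, -0.08, -0.1, 0, 0, -0.08, -0.1, 0])

```text
t: 6.98
tool_pos: [0.5727, 0.0747, 0.2847]
tool_rot: [2.127, 2.301, 0.003]
contact_force: [0.6, 0.6, 0.1]
opening: -0.0001
```

Run:
```python
from h import *
np.set_printoptions(precision=4,suppress=True)
o=monitor.get_obs(); print(o['t'],o['tool_pos'],o['tool_rot'],o['contact_force'])
p=imaging.get_image('wrist'); save(p,'w5.png'); np.save('w5.npy',p,allow_pickle=True)
for k in ['thumb_pad','spoke_hub','plunger_axis']:
    for q in imaging.mark_of(k,p)[:2]: print(k,np.array(q['uv'])*1.5,q['score'],atd(p,q['uv']))
```

```text
6.9833 [0.5727 0.0747 0.2847] [2.1269 2.3011 0.0035] [0.5841 0.5828 0.1333]
spoke_hub [158.4  250.95] 0.68 [ 0.5862 -0.1004  0.0902]
```

View pics/w5.png

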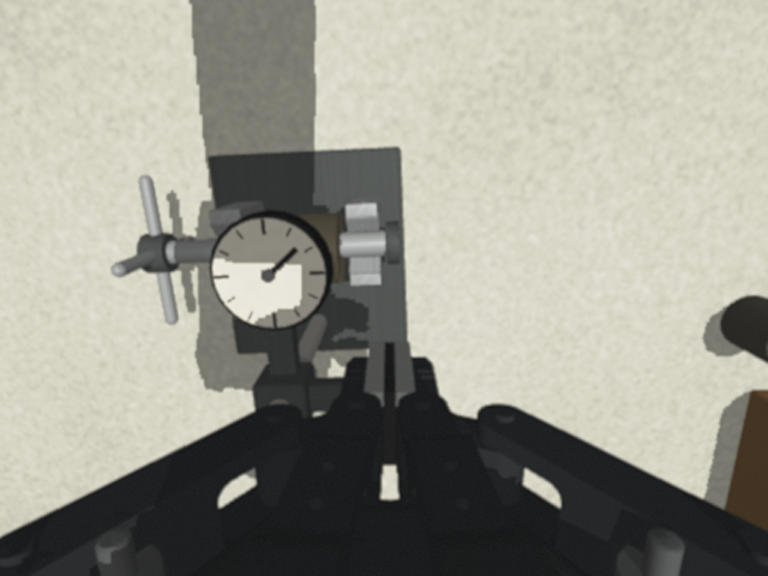

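Run:
```python
from h import *
from scipy.optimize import least_squares
np.set_printoptions(precision=4,suppress=True)
p=np.load('w5.npy',allow_pickle=True).item()
def P(u,v): return atd(p,(u,v))
# arbor right piece cols 228-256/1, rows
for u in (232,240,248):
    print('arb',u,[tuple(np.round(P(u,v),4)) for v in range(152,176,3)])
for u in (222,224,226,228):
    print('core',u,[tuple(np.round(P(u,v),4)) for v in range(138,190,4)])
for u in (124,130,136):
    print('arbL',u,[tuple(np.round(P(u,v),4)) for v in range(156,178,3)])
for u,v in [(97,120),(98,124),(100,132),(102,140),(109,180),(112,195),(114,208),(104,168),(104,160),(82,178),(80,179)]: print('sp',u,v,P(u,v))
```

```text
arb 232 [(np.float64(0.56), np.float64(0.0403), np.float64(0.074)), (np.float64(0.5633), np.float64(0.0406), np.float64(0.0754)), (np.float64(0.5656), np.float64(0.0414), np.float64(0.0824)), (np.float64(0.5686), np.float64(0.0417), np.float64(0.0845)), (np.float64(0.572), np.float64(0.042), np.float64(0.0849)), (np.float64(0.5754), np.float64(0.0422), np.float64(0.0856)), (np.float64(0.5794), np.float64(0.0422), np.float64(0.0831)), (np.float64(0.5986), np.float64(0.0371), np.float64(0.0159))]
arb 240 [(np.float64(0.5593), np.float64(0.0496), np.float64(0.0739)), (np.float64(0.5625), np.float64(0.05), np.float64(0.0757)), (np.float64(0.5648), np.float64(0.0506), np.float64(0.0825)), (np.float64(0.568), np.float64(0.0508), np.float64(0.084)), (np.float64(0.5714), np.float64(0.0511), np.float64(0.0844)), (np.float64(0.5748), np.float64(0.0513), np.float64(0.0847)), (np.float64(0.5787), np.float64(0.0514), np.float64(0.0831)), (np.float64(0.5841), np.float64(0.0512), np.float64(0.075))]
arb 248 [(np.float64(0.5585), np.float64(0.059), np.float64(0.0743)), (np.float64(0.5612), np.float6
[... 4887 characters left out ...]
822), np.float64(-0.0683), np.float64(0.0842)), (np.float64(0.5858), np.float64(-0.0687), np.float64(0.0836)), (np.float64(0.5895), np.float64(-0.069), np.float64(0.0831)), (np.float64(0.5937), np.float64(-0.0699), np.float64(0.081)), (np.float64(0.6191), np.float64(-0.1023), np.float64(0.0011))]
sp 97 120 [ 0.5353 -0.1126  0.0786]
sp 98 124 [ 0.5396 -0.1117  0.0787]
sp 100 132 [ 0.5484 -0.11    0.0788]
sp 102 140 [ 0.5571 -0.1078  0.0799]
sp 109 180 [ 0.6021 -0.0997  0.0857]
sp 112 195 [ 0.6222 -0.1     0.08  ]
sp 114 208 [ 0.6395 -0.0995  0.0779]
sp 104 168 [ 0.5871 -0.1023  0.0902]
sp 104 160 [ 0.5789 -0.104   0.0857]
sp 82 178 [ 0.5886 -0.1034  0.1325]
sp 80 179 [ 0.5895 -0.1048  0.1337]
```

Request:
step_arm(targets=[-0.181, 0.033, 0, -0.035, -0.181, 0.033, 0, -0.035, -0.181, 0.033, 0, -0.035, -0.181, 0.033, 0, -0.035, -0.181, 0.033, 0.02, -0.035, -0.181, 0.033, 0.05, -0.035, -0.181, 0.033, 0.08, -0.035, -0.181, 0.033, 0.11, -0.035, -0.181, 0.033, 0.125, -0.035, -0.181, 0.033, 0.125, -0.035, -0.181, 0.033, 0.125, -0.035])

```text
t: 8.1
tool_pos: [0.6228, -0.1037, 0.1595]
tool_rot: [2.088, 2.34, 0.0]
contact_force: [0.3, 0.6, -0.2]
opening: -0.0001
```

```bash
cat > look.py <<'E'
from h import *
import sys
np.set_printoptions(precision=4,suppress=True)
o=monitor.get_obs(); print(o['t'],o['tool_pos'],o['tool_rot'],o['contact_force'])
r=o['tool_rot']; a=2*np.arctan2(r[1],r[0]); print('xt deg',np.degrees(a))
for c in sys.argv[2:]:
    p=imaging.get_image(c); save(p,c+sys.argv[1]+'.png',(180,130,320,300) if c=='scene' else None,4 if c=='scene' else 1.5); np.save(c+sys.argv[1]+'.npy',p,allow_pickle=True)
E
python3 look.py 6 wrist
```

```text
8.1 [ 0.6228 -0.1037  0.1595] [2.0882 2.3401 0.0001] [ 0.2984  0.57   -0.166 ]
xt deg 96.51144454809007
```

View pics/wrist6.png

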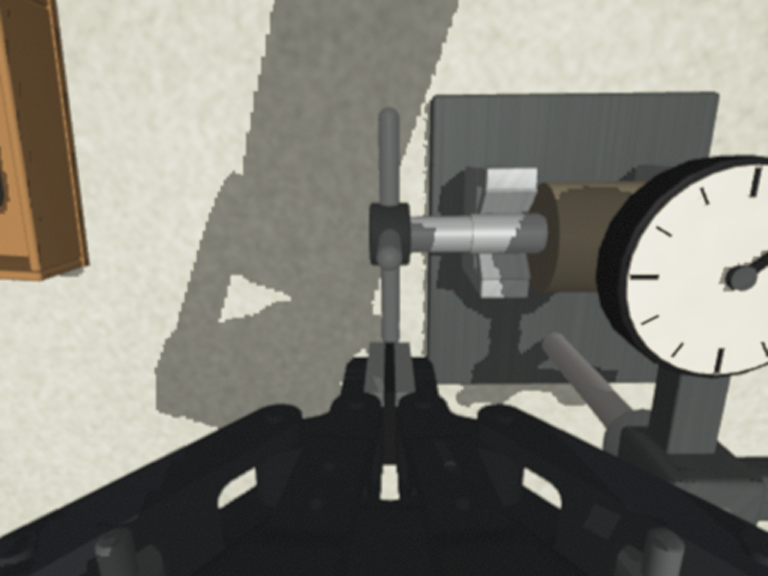

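Request:
step_arm(targets=[0, 0, 0.025, 0, 0, 0, 0.05, 0, 0, 0, 0.05, 0, 0, -0.006, 0.05, 0, 0, -0.011, 0.05, 0, 0, -0.014, 0.05, 0, 0, -0.017, 0.05, 0, 0, -0.02, 0.05, 0, 0, -0.023, 0.05, 0, 0, -0.026, 0.05, 0, 0, -0.029, 0.05, 0])

```text
t: 9.07
tool_pos: [0.5961, -0.1077, 0.1127]
tool_rot: [2.084, 2.336, 0.005]
contact_force: [2.4, -0.6, 3.6]
opening: 0.0001
```

```bash
python3 look.py 7 wrist
```

```text
9.0667 [ 0.5961 -0.1077  0.1127] [2.0842 2.3359 0.0045] [ 2.3605 -0.5512  3.6458]
xt deg 96.51690582930776
```

View pics/wrist7.png

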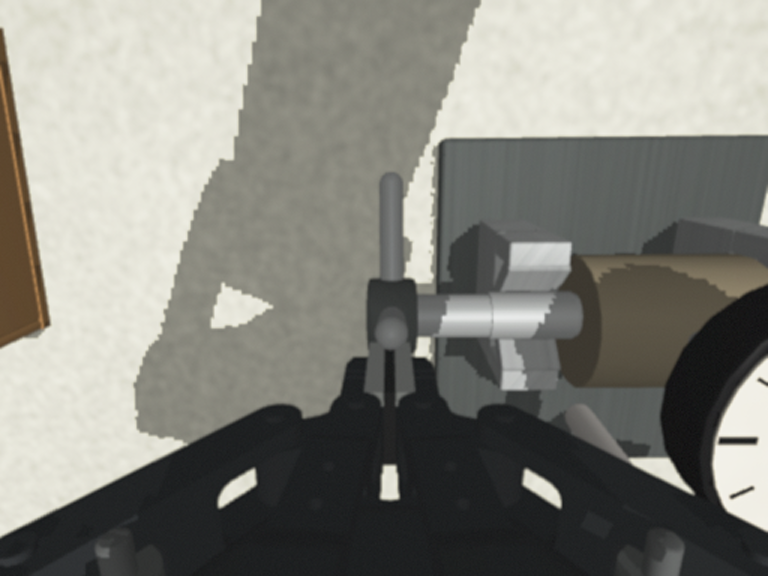

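```bash
python3 - <<'E'
from h import *
np.set_printoptions(precision=4,suppress=True)
p=np.load('wrist7.npy',allow_pickle=True).item()
for v in range(112,262,6): print(v,atd(p,(260,v)), atd(p,(251,v)))
E
python3 look.py 8 scene
```

```text
112 [ 0.5336 -0.1154  0.0001] [ 0.5345 -0.1227  0.0002]
118 [ 0.5353 -0.1149  0.065 ] [ 0.5391 -0.1221  0.0014]
124 [ 0.5264 -0.1152  0.2548] [ 0.5439 -0.1216  0.0011]
130 [ 0.5423 -0.1141  0.0666] [ 0.5488 -0.1212 -0.0002]
136 [ 0.5458 -0.1137  0.068 ] [ 0.5537 -0.1206 -0.0002]
142 [ 0.5492 -0.1133  0.0694] [ 0.5586 -0.1201  0.0003]
148 [ 0.5529 -0.1129  0.0694] [ 0.5637 -0.1196 -0.0001]
154 [ 0.5563 -0.1125  0.0705] [ 0.5686 -0.119   0.0004]
160 [ 0.5598 -0.1121  0.0717] [ 0.5739 -0.1185 -0.0004]
166 [ 0.5633 -0.1117  0.0728] [ 0.5791 -0.1179 -0.0008]
172 [ 0.5668 -0.1113  0.074 ] [ 0.584  -0.1174  0.0007]
178 [ 0.5702 -0.1109  0.0752] [ 0.5893 -0.1168  0.0005]
184 [ 0.5738 -0.1105  0.0758] [ 0.5947 -0.1162  0.0004]
190 [ 0.5765 -0.1101  0.0796] [ 0.577  -0.1155  0.0799]
196 [ 0.579  -0.1098  0.0836] [ 0.5791 -0.1151  0.0854]
202 [ 0.5817 -0.1095  0.0867] [ 0.5826 -0.1147  0.0859]
208 [ 0.5764 -0.11    0.1124] [ 0.5853 -0.1143  0.0888]
214 [ 0.5729 -0.1103  0.1302] [ 0.5884 -0.114   0.0903]
220 [ 0.5749 -0.1101  0.1323] [ 0.5759 -0.114   0.1307]
226 [ 0.5775 -0.1098  0.1327] [ 0.5788 -0.1137  0.1306]
232 [ 0.5809 -0.1094  0.1312] [ 0.5858 -0.1132  0.1214]
238 [ 0.585  -0.109   0.1288] [ 0.5853 -0.113   0.129 ]
244 [ 0.5849 -0.1089  0.1349] [ 0.5856 -0.1128  0.1346]
250 [ 0.5849 -0.1089  0.1406] [ 0.585  -0.1126  0.1412]
256 [ 0.585  -0.1089  0.1454] [ 0.5855 -0.1125  0.1454]
9.1167 [ 0.5953 -0.1077  0.1122] [2.0852 2.3369 0.0029] [1.3948 0.202  1.8494]
xt deg 96.51407032333326
```

View pics/scene8.png

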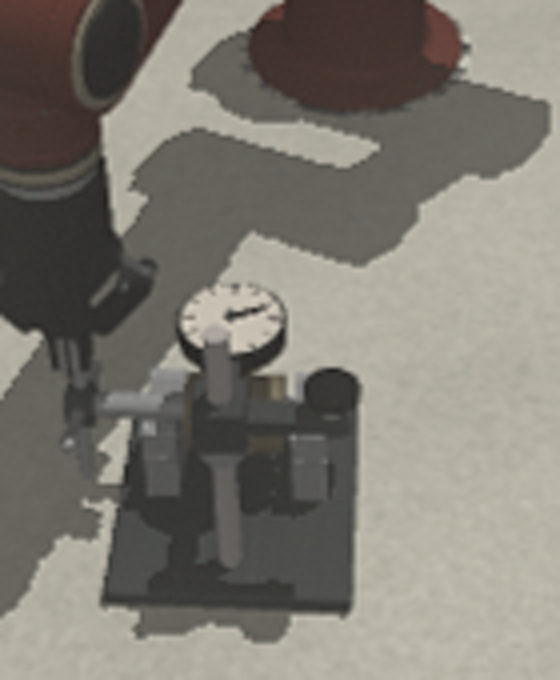

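Request:
step_arm(targets=[0, -0.004, 0.002, 0, 0, -0.008, 0.002, 0, 0, -0.012, 0.002, 0, 0, -0.016, 0.002, 0, 0, -0.02, 0.002, 0, 0, -0.024, 0.002, 0, 0, -0.028, 0.002, 0, 0, -0.032, 0.002, 0])

```text
t: 9.83
tool_pos: [0.5629, -0.1112, 0.1095]
tool_rot: [2.086, 2.337, 0.002]
contact_force: [2.2, 0.4, 0.5]
opening: -0.0001
```

```bash
python3 look.py 9 wrist top
```

```text
9.8333 [ 0.5629 -0.1112  0.1095] [2.0859 2.3374 0.0024] [2.2465 0.4259 0.4711]
xt deg 96.50777948291153
```

View pics/wrist9.png

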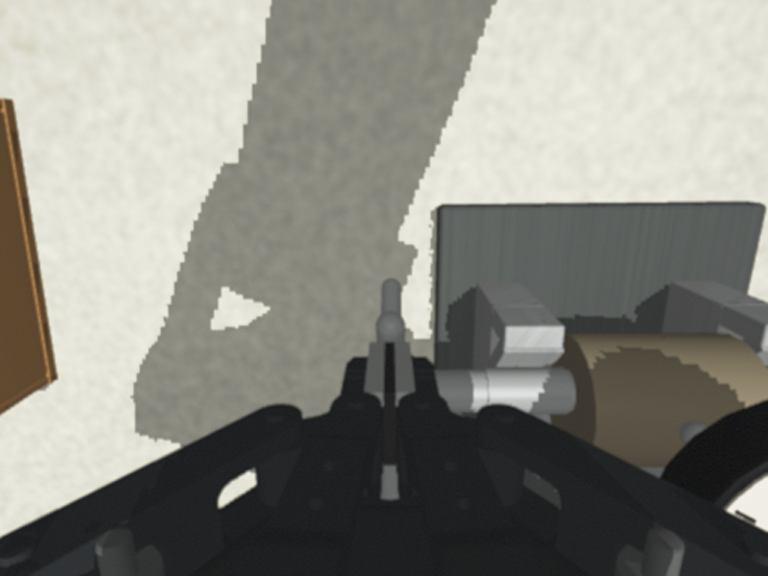

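Run:
```python
from h import *
np.set_printoptions(precision=4,suppress=True)
p=np.load('wrist9.npy',allow_pickle=True).item()
for v in range(186,232,4): print(v,atd(p,(260,v)))
p=np.load('top9.npy',allow_pickle=True).item(); save(p,'t9.png',(225,120,325,205),7.5)
```

```text
186 [ 0.5527 -0.1127  0.0322]
190 [ 0.5547 -0.1125  0.0362]
194 [ 0.557  -0.1122  0.0388]
198 [ 0.5589 -0.112   0.0424]
202 [ 0.561  -0.1117  0.0452]
206 [ 0.5635 -0.1114  0.0466]
210 [ 0.5437 -0.1135  0.1109]
214 [ 0.5448 -0.1133  0.1135]
218 [ 0.5467 -0.1131  0.114 ]
222 [ 0.5489 -0.1129  0.1135]
226 [ 0.5511 -0.1126  0.1135]
230 [ 0.5524 -0.1125  0.1153]
```

View pics/t9.png

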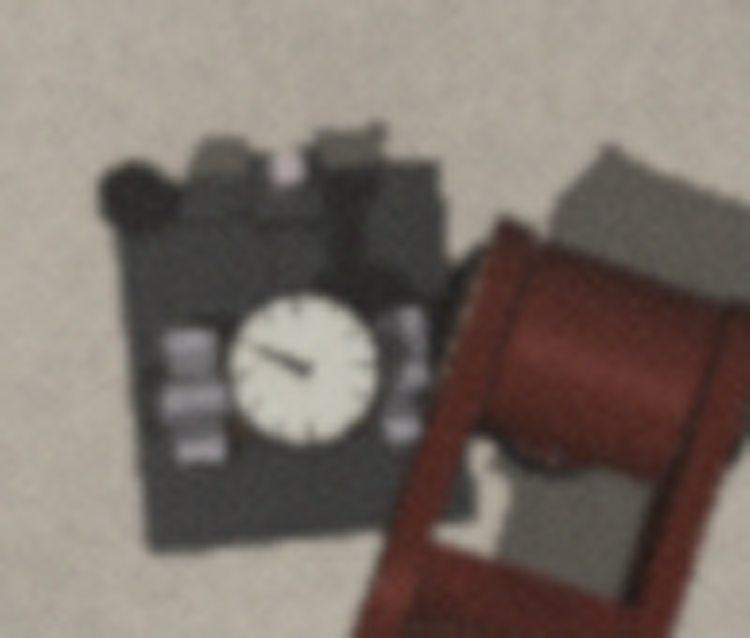

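Request:
step_arm(targets=[0, 0.004, -0.01, 0, 0, 0.006, -0.04, 0, 0, 0.01, -0.06, 0, 0, 0.04, -0.06, 0, 0, 0.075, -0.06, 0, 0, 0.083, -0.06, 0, 0, 0.083, -0.06, 0, 0, 0.083, -0.03, 0, 0, 0.083, 0, 0, 0, 0.083, 0, 0, 0, 0.083, 0, 0])

```text
t: 10.85
tool_pos: [0.6419, -0.1015, 0.1073]
tool_rot: [2.091, 2.342, -0.005]
contact_force: [-0.0, 0.2, -0.1]
opening: -0.0002
```

```bash
python3 look.py 10 wrist
```

```text
10.85 [ 0.6419 -0.1015  0.1073] [ 2.0909  2.3423 -0.0045] [-0.0172  0.1894 -0.1155]
xt deg 96.49098816504267
```

View pics/wrist10.png

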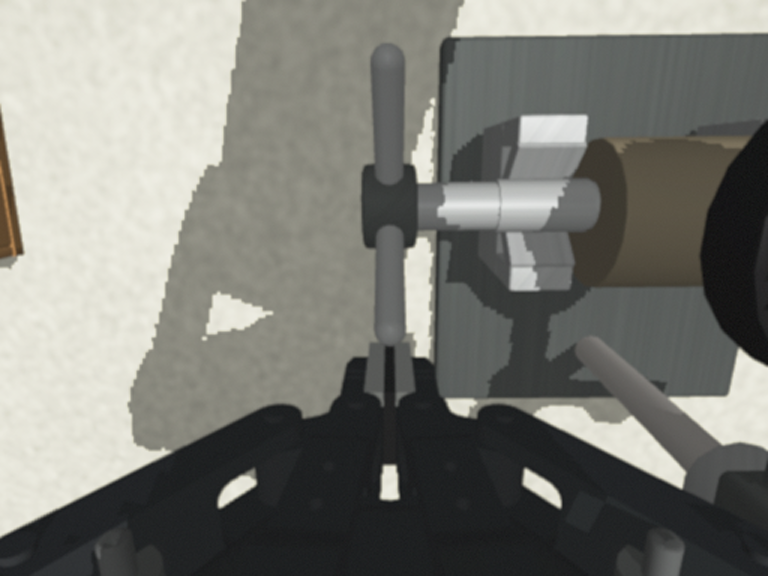

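Request:
step_arm(targets=[0, -0.004, 0, 0, 0, -0.008, 0, 0, 0, -0.012, 0, 0, 0, -0.016, 0, 0, 0, -0.02, 0, 0, 0, -0.024, 0, 0, 0, -0.028, 0, 0, 0, -0.032, 0, 0, 0, -0.036, 0, 0, 0, -0.04, 0, 0, 0, -0.043, 0, 0, 0, -0.046, 0, 0])

```text
t: 11.9
tool_pos: [0.5978, -0.1072, 0.1097]
tool_rot: [2.088, 2.339, -0.001]
contact_force: [3.2, 0.4, 1.6]
opening: -0.0
```

```bash
python3 look.py 11 top
python3 - <<'E'
from h import *
p=np.load('top11.npy',allow_pickle=True).item(); save(p,'t11.png',(245,145,290,185),12)
E
```

```text
11.9 [ 0.5978 -0.1072  0.1097] [ 2.088   2.3389 -0.001 ] [3.2478 0.3798 1.6442]
xt deg 96.48676909729556
```

View pics/t11.png

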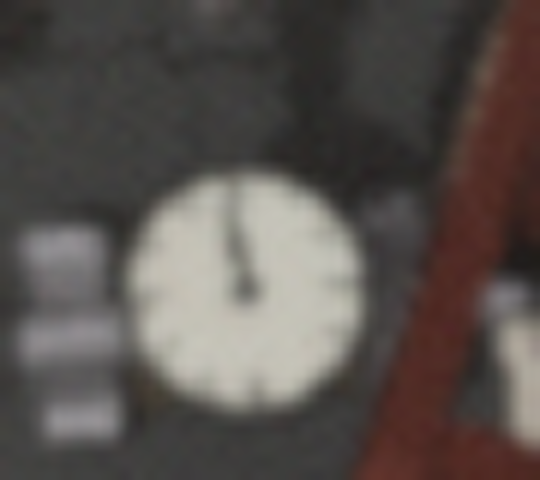

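Request:
step_arm(targets=[0, -0.003, 0, 0, 0, -0.006, 0, 0, 0, -0.009, 0, 0, 0, -0.012, 0, 0, 0, -0.015, 0, 0, 0, -0.017, 0, 0, 0, -0.017, 0, 0, 0, -0.017, 0, 0])

```text
t: 12.62
tool_pos: [0.5794, -0.1091, 0.1091]
tool_rot: [2.09, 2.341, -0.004]
contact_force: [1.3, 0.5, 0.6]
opening: 0.0004
```

```bash
python3 look.py 12 top wrist
python3 - <<'E'
from h import *
np.set_printoptions(precision=4,suppress=True)
p=np.load('top12.npy',allow_pickle=True).item(); save(p,'t12.png',(245,145,290,185),12)
p=np.load('wrist12.npy',allow_pickle=True).item()
for v in range(170,236,4): print(v,atd(p,(260,v)))
E
```

```text
12.6167 [ 0.5794 -0.1091  0.1091] [ 2.0897  2.3409 -0.0044] [1.3343 0.4972 0.5953]
xt deg 96.48845204378618
170 [ 0.5526 -0.1124  0.0506]
174 [ 0.5549 -0.1121  0.0525]
178 [ 0.5572 -0.1118  0.0543]
182 [ 0.5596 -0.1116  0.0559]
186 [ 0.5621 -0.1113  0.0569]
190 [ 0.5638 -0.1111  0.0607]
194 [ 0.5663 -0.1108  0.0612]
198 [ 0.5685 -0.1105  0.063 ]
202 [ 0.5532 -0.1121  0.1195]
206 [ 0.5544 -0.112   0.1217]
210 [ 0.5558 -0.1118  0.1232]
214 [ 0.5579 -0.1116  0.1226]
218 [ 0.5596 -0.1114  0.1231]
222 [ 0.5632 -0.111   0.1189]
226 [ 0.5672 -0.1106  0.114 ]
230 [ 0.5682 -0.1104  0.1165]
234 [ 0.5688 -0.1104  0.1199]
```

View pics/t12.png

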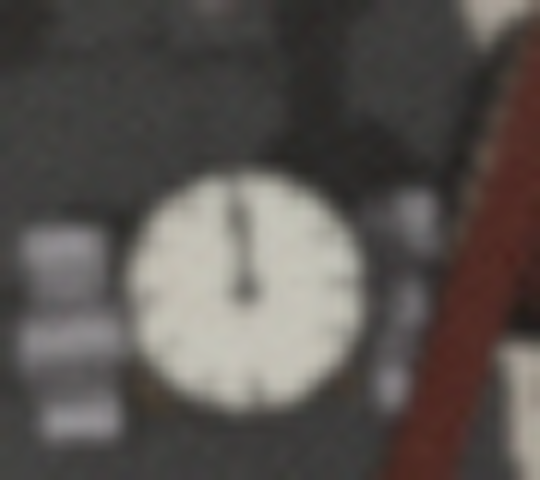

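View pics/wrist12.png

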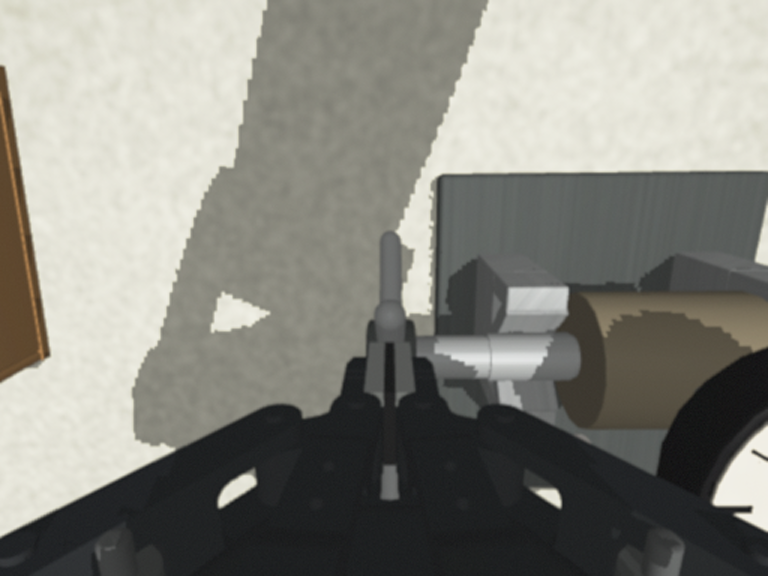

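Request:
step_arm(targets=[0, 0.006, 0, 0, 0, 0.015, -0.01, 0, 0, 0.02, -0.05, 0, 0, 0.02, -0.09, 0, 0, 0.02, -0.13, 0, 0.06, 0, -0.16, 0, 0.06, 0, -0.16, 0, 0.06, 0, -0.16, 0, 0.06, 0, -0.16, 0])

```text
t: 13.47
tool_pos: [0.5729, -0.0481, 0.2699]
tool_rot: [2.086, 2.341, -0.003]
contact_force: [0.9, -0.2, -1.0]
opening: 0.0
```

```bash
python3 look.py 13 wrist scene top
python3 - <<'E'
from h import *
p=np.load('top13.npy',allow_pickle=True).item(); save(p,'t13.png',(225,120,325,205),7.5)
E
```

```text
13.4667 [ 0.5729 -0.0481  0.2699] [ 2.0862  2.3413 -0.0034] [ 0.9192 -0.2233 -1.0243]
xt deg 96.59578620231609
```

View pics/wrist13.png

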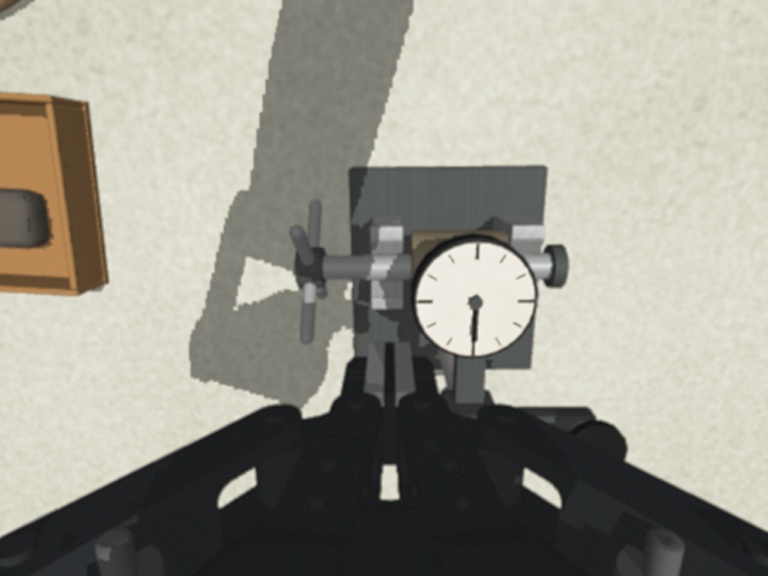

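View pics/scene13.png

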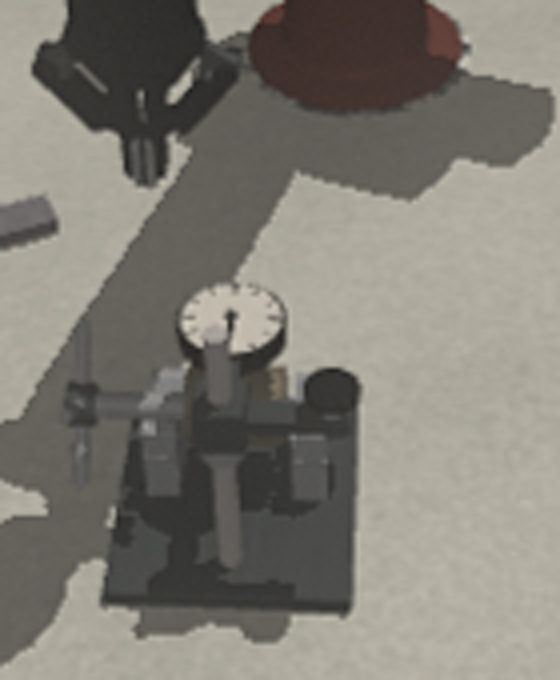

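Run:
```python
from h import *
np.set_printoptions(precision=4,suppress=True)
p=np.load('wrist13.npy',allow_pickle=True).item(); save(p,'d13.png',(190,130,370,260),4.4)
for k in ['spoke_hub','thumb_pad','plunger_axis']:
    for q in imaging.mark_of(k,imaging.get_image('wrist'))[:1]: print(k,q, atz(p,q['uv'],.075))
print(atd(p,(598/1.5,440/1.5)))
for u in (225,235,245,255): print([tuple(np.round(atd(p,(u,v)),4)) for v in range(172,184,3)])
```

```text
spoke_hub {'uv': [204.8, 179.5], 'score': 0.92} [ 0.5931 -0.1102  0.075 ]
thumb_pad {'uv': [400.9, 302.1], 'score': 0.63} [0.726  0.1519 0.075 ]
[0.6453 0.0802 0.1851]
[(np.float64(0.5809), np.float64(-0.0876), np.float64(0.0784)), (np.float64(0.5834), np.float64(-0.0869), np.float64(0.0824)), (np.float64(0.5863), np.float64(-0.0864), np.float64(0.0846)), (np.float64(0.59), np.float64(-0.0862), np.float64(0.0835))]
[(np.float64(0.5793), np.float64(-0.0763), np.float64(0.0796)), (np.float64(0.5821), np.float64(-0.0758), np.float64(0.0825)), (np.float64(0.585), np.float64(-0.0754), np.float64(0.0844)), (np.float64(0.5882), np.float64(-0.075), np.float64(0.0853))]
[(np.float64(0.5779), np.float64(-0.0651), np.float64(0.0799)), (np.float64(0.5807), np.float64(-0.0647), np.float64(0.0826)), (np.float64(0.5838), np.float64(-0.0643), np.float64(0.084)), (np.float64(0.5871), np.float64(-0.064), np.float64(0.0846))]
[(np.float64(0.5765), np.float64(-0.054), np.float64(0.0804)), (np.float64(0.5793), np.float64(-0.0536), np.float64(0.0833)), (np.float64(0.5823), np.float64(-0.0533), np.float64(0.0848)), (np.float64(0.5856), np.float64(-0.0529), np.float64(0.0853))]
```

View pics/d13.png

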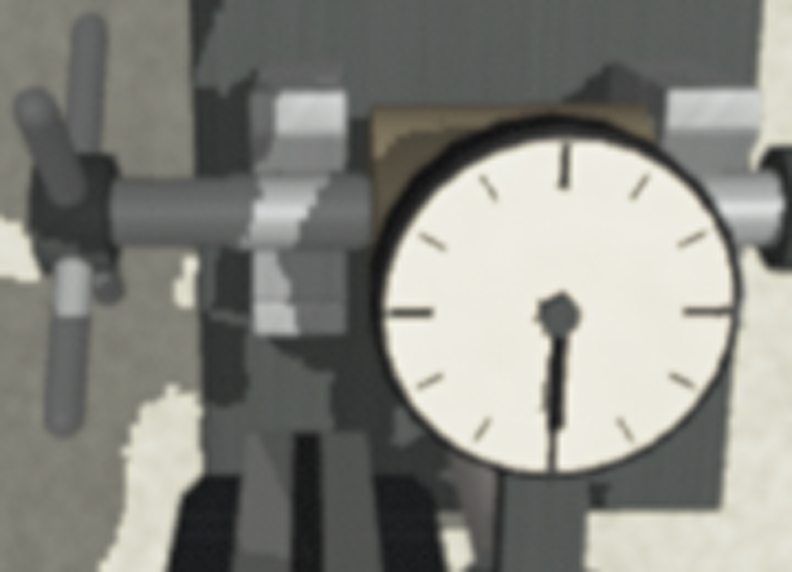

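```bash
python3 -c "
from h import *
print(ticket.finish_job())"
```

```text
the job is handed in; nothing more can be done
None
```

I lowered the carriage onto its stop and turned the core about 128° with two light fingertip pushes on the spokes. I then backed the arm clear and handed the job in at about 14 s; the hand-in reports no verdict.

- **Carriage:** it stopped at a pad height of 185.2 mm with a measured force of about 9 N vertically (11 N in all). The last depth reading of the pad top was 185.1 mm, so it stayed home after I let go.
- **Dial:** with the carriage home the needle first read about 0.89 rad. In the last close-up it points at the half-turn tick, about 3.14 rad. The spoke angle (about 128° turned) agrees with that starting reading, which put the high side about 128° away.
- **Arbor:** the shaft sits at the same height as before, about 85 mm at its top, so it is still seated. The measured tool force stayed under about 5 N at every check during the pushes. The network's final mark for the hub lies 2–6 mm off my own readings along the axis. I put that down to measurement error rather than movement.
- **Bystanders:** the arm stayed clear of the tray, offcut, jar and brush. I did not measure their positions again at the end.

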